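# Clear the way, set the probe slide to the battery holder and lock it

### The job

First clear the small tin, which stands in the wrench's way, onto the middle of the cork mat, lid up. Next lift the knob of the probe slide out of its notch, move it along the rail and drop it fully home in the notch where the probe's tip stands over the terminal tab of the battery holder (the trough with a cell lying in it) on the circuit board. Last, lock the rail by swinging the wrench on the lock bolt clockwise, seen from above, until the bolt is tight and the handle visibly breaks over at its joint, stopping well before that joint is bent to its end; disturb nothing else on the bench.

Things in the scene. Friction and masses are not known exactly. Their poses are not given: they have to be found in the camera images.
- jig: Probing jig, fixed to the bench: a wooden base 150 x 330 x 12 mm. Origin on the bench surface (z = 0); its y axis is the rail's direction, x points away from the robot across the jig, z up. The base spans x -75 to 75 mm and y -185 to 145 mm.
- rail_mid (a point): Floor of the middle notch of the aluminium notched rail, 30 mm above the bench, at the jig's x = -45, y = 0 mm. The rail, 24 mm wide, runs along the jig's y, with 7 notches at y = -102, -68, -34, 0, 34, 68, 102 mm (pitch 34 mm), each 14 mm wide and 14 mm deep; the teeth between reach 44 mm above the bench.
- board_mid (a point): Middle of the green circuit board's top, 20 mm above the bench, beyond the rail; 78 x 236 mm. Its parts, up to 48 mm above the bench, stand one opposite each notch but the middle one: the battery holder, a pair of upright round capacitors, a plain black relay box, a finned heat sink, a transformer with a copper coil, a low black terminal strip with round screws.
- carriage (a joint): Position of the probe slide along the rail, m, along the jig's +y; 0 at the middle notch, where it starts; it can move only when the knob is lifted. About 0.5 N of friction.
- knob (a joint): Lift of the slide's knob, m: 0 = pin fully home in a notch, over 0.013 = pin clear of the teeth, 0.024 = upper stop. It falls by its own weight (about 120 g, varies) when let go.
- knob_grip (a point): Centre of the knob's grip: a plain black upright cylinder 20 mm across and 34 mm tall (from 60 to 94 mm above the bench when home, this point at 78 mm). Under it, at 47 to 53 mm, is the slide's plate 38 x 22 mm; the knob does not turn.
- probe_tip (a point): Tip of the stainless steel probe that the slide carries; it reaches 45 mm from the knob's axis along the jig's +x, and hangs 1.5 mm over the board when the knob is home.
- holder_terminal (a point): Centre of the steel terminal tab at the rail side of the battery holder, on the board's surface (20 mm above the bench), in line with one of the notches. The holder is a black plastic trough 56 x 20 x 17 mm with an AA-size metal cell lying in it along the jig's x; it may be opposite any notch but the middle one.
- bolt (a joint): Turn of the lock bolt with the wrench on it, rad, growing clockwise seen from above; it starts at 0 to 0.5, and the bolt is tight against its stop at 0.9. Turns with about 0.12 N m of friction before that and does not spring back.
- trip (a joint): Bend of the wrench's break-over joint, rad, growing clockwise seen from above: 0 = handle straight; it gives only once the bolt is tight, at about 0.7 N m (10 N pushed at the grip point), and stays where it is left; counted as tripped over 0.15, mechanical end 0.75.
- bolt_axis (a point): On the lock bolt's vertical axis, at the wrench's mid-height (43 mm above the bench), at x = -45, y = -165 mm of the jig.
- trip_pivot (a point): On the vertical axis of the wrench's break-over joint, 35 mm from the bolt axis, 43 mm above the bench.
- handle_grip (a point): Point to hold or push on the wrench's handle: a horizontal bar with a rubber grip 16 mm wide, 14 mm high (36 to 50 mm above the bench) and 74 mm long, which begins 36 mm and ends 110 mm from the pivot; this point is 70 mm from the pivot, 105 mm from the bolt axis while straight. With the bolt at 0 the handle points 50 degrees clockwise of the jig's +x.
- jar_mid (a point): Bystander: glass jar of screws, 60 mm across, 76 mm tall; its centre.
- tin_mid (a point): Shut flip-top tin, loose, 60 mm (its x) x 48 mm (its y) x 25 mm tall, about 100 g, standing on the bench in the path that the wrench's handle sweeps; its centre, 12.5 mm up.
- mat_top (a point): Centre of the top of the cork mat, 110 x 110 x 4 mm, fixed on the bench beyond the rail's left (+y) end.
- mug_mid (a point): Bystander: white cup without handle, 72 mm across, 80 mm tall; its centre.
- flask_mid (a point): Bystander: brown glass bottle, 48 mm across, 95 mm tall; its middle.
- reel_mid (a point): Bystander: reel of solder standing flat, 56 mm across, 34 mm tall; its centre.
- driver_grip (a point): Bystander: screwdriver 170 mm long lying on the bench; middle of its handle.
- choke_mid (a point): Bystander: small loose choke, 30 x 24 x 22 mm, standing on the jig's base behind the lock bolt; its centre.

How it is judged (in metres and radians):
On the way, in this order (a step that is already met when the one before it is completed fails the run):
1. the tin stands on the cork mat (horizontal distance between tin_mid and mat_top below 0.042 m and height (world z) of tin_mid below 0.021 m and angle between tin_mid's own z axis and vertical below 0.15 rad and contact force between the fingers and tin below 0.1 N), for 0.2 s.
2. the knob is lifted clear of its notch (value of joint knob above 0.0125 m), for 0.05 s.
3. the knob is home in the notch where the probe tip stands over the battery holder's terminal (value of joint knob below 0.0025 m and horizontal distance between probe_tip and holder_terminal below 0.007 m), for 0.2 s.
4. the lock bolt is tight and the wrench's joint has tripped (value of joint bolt above 0.85 rad and value of joint trip above 0.15 rad), for 0.1 s.
At the end, for the whole second after the job is handed in: The tin stands upright, released, its centre within 42 mm of the mat's centre; the knob is home (lift under 2.5 mm) with the probe tip within 7 mm of the holder's terminal seen from above; the bolt is past 0.85 rad and the wrench's joint is left bent between 0.15 and 0.6 rad (all of step 1 and all of step 3 and all of step 4 and value of joint trip below 0.6 rad); the robot touches nothing.
It fails at once if the wrench is bent on towards its joint's end (over 0.6 rad) (value of joint trip above 0.6 rad).
It fails at once if a bystander is moved more than 25 mm or knocked over (distance of any of jar_mid, mug_mid, flask_mid, reel_mid, driver_grip, choke_mid from where it was at the start of the episode above 0.025 m or angle between any of jar_mid, tin_mid, mug_mid, flask_mid, reel_mid, choke_mid's own z axis and vertical above 0.6 rad).
It also fails if it takes over 64 s, if anything falls off the work surface, if the arm or the gripper's body presses on something with over 40 N, if the wrist force passes 120 N, or if a joint passes its speed limit or range.

### The arm

A 6-joint arm with a two-finger parallel gripper is mounted at the origin on the work surface. World frame = base frame: x ahead of the robot, y to its left, z up, the work surface at z = 0. Lengths are in mm, angles in rad, forces in N, time in s.
With the tool pointing down it reaches from about 400 to 925 mm from the base axis. Payload 12.5 kg.
Tool frame: the origin (TCP) lies between the finger pads; the fingertips stand 14 mm ahead of it and the grasp point (between the pads) lies 5 mm behind it; x points along the fingers, y is the direction in which the jaws open and shut, and the axes are right-handed (so a half turn about x gives the same grasp; the last joint's range is limited). The gripper opens to 95 mm and grips with 3 to 60 N. Pads are 20 mm wide; open, the fingers measure 119 mm over their backs; the gripper's body (75 mm by 180 mm) begins 59 mm behind the grasp point.
Start: joints at [-1.325, 0.491, 1.559, -0, 1.092, -0.106], TCP at [215.391, -586.73, 228.661] pointing down, gripper open.
Joint ranges: [-3.1, 3.1], [-0.84, 2.19], [0.05, 2.79], [-1.13, 4.28], [0.06, 2.93], [-2.69, 2.69]. Speed limits (rad/s): [2.22, 2.22, 2.79, 3.14, 3.14, 3.14].

### API

Orientations are given as [roll, pitch, yaw] about the fixed x, y, z axes, in that order (R = Rz(yaw) Ry(pitch) Rx(roll)).
In Python, from cell import env, cams gives the robot as it stands.
- The arm moves only by the tool carry_out, never from a script. Its arguments are lists of equal length, an entry for each row: "grip": the closure, from -1 (fully open) to 1 (shut); "linear": the shift along the tool's x, y, z scaled (see below), a list of three; "turn": the turn about the tool's x scaled (see below). In form: {"grip": [grip, ...], "linear": [[tx, ty, tz], ...], "turn": [turn, ...]}. A call has 1 to 5 rows; each row shifts and turns the commanded pose from where the row before left it, along the tool's axes as they then stand; what a row does not reach is not made up. The controller multiplies each number of a shift by 0.5 m and each number of a turn by 180 degrees. A row lasts 1/10 s, in which the tool goes at most 50 mm and 8.59 degrees, less where a joint would pass 70% of its speed; a pose out of reach is approached as far as the arm can. A call with a number of a shift or a turn outside -1 to 1 is refused whole. A call with a gripper value outside its range is refused whole. The fingers move at their own pace and stop on an object; the grip force is fixed at half the most. Time passes only in rows, so rows that do not move let the fingers close. It gives the time, the measured TCP pose, the force and the opening at its end, in the units of the state.
- env.state(): the state, without advancing time (a new reading comes with each control period).
- cams.read_camera(name): name is "scene" or "side" or "wrist"; returns the picture (420x560x3 uint8, blue, green, red); there is no depth.
- cams.camera_info(name): a dict with "fx", "fy", "cx", "cy" (pixels), "view" (4x4, takes a point from world to camera coordinates). Camera axes: x right, y down, z forward; pixel columns grow to the right and rows downward; lengths in mm; the calibration is good to about 2 mm. A picture is of the moment at which its call begins: read the wrist's pose just before it. camera_info takes no time and is no camera call; for the wrist camera it gives the pose at the moment of the call.
- env.job_done(): hands the job in, once; it reports no verdict.
The state is a dict: "t": time; "joints": joint angles; "qvel": joint speeds; "tau": joint torques, N m; "eef_pos": TCP position; "tcp_rot": TCP orientation; "ft_force": force on the tool from outside, world axes, zero at the start; "moment": the same for the moment, N m; "opening": opening from 0.0 (shut) to 1.0 (fully open).
Only numpy, scipy, OpenCV 4.12 (cv2) and the standard library are available. Lean on these libraries where they do the work, as an engineer would, in place of code of your own. Each camera call takes 0.05 s, during which the arm holds its last target. There are 200 camera calls.

## Working session

There is one attempt and no reset: what is moved stays moved. The work goes in short steps, Python scripts to look and compute and a tool call to move; the robot and the scene stay as the last step left them, time stands still between calls to the robot, and variables do not carry over. Pictures are saved under pics/ and viewed, about 8 in all and at most 12, crops included, and the job is handed in when it is done.

Besides the shell and the picture viewer there is one more tool, called after "Call:" by a JSON object that holds its "fn" and its "kwargs". carry_out: Moves the arm, as the interface text tells. Shifts and turns lie within -1 to 1; 1 stands for 0.5 m of shift or 180 degrees of turn. Its arguments: {"type":"object","properties":{"grip":{"type":"array"},"linear":{"type":"array"},"turn":{"type":"array"}},"required":["grip","linear","turn"]}

```bash
ls; mkdir -p pics
python3 - <<'E'
from cell import env,cams
import cv2,numpy as np
s=env.state();print(s)
for n in("scene","side"):
    cv2.imwrite(f"pics/{n}0.png",cams.read_camera(n))
    i=cams.camera_info(n);print(n,i)
cv2.imwrite("pics/wrist0.png",cams.read_camera("wrist"));print(cams.camera_info("wrist"))
E
```

```text
pics
{'t': 0.0, 'joints': array([-1.32460004e+00,  4.91555800e-01,  1.55943722e+00,  2.77148581e-06,
        1.09170120e+00, -1.05582181e-01]), 'qvel': array([-0.00054558, -0.00012816,  0.00139329, -0.00116458, -0.00031771,
       -0.00037961]), 'tau': array([-2.64619221e-04, -6.12649369e+01, -2.58185917e+01,  6.92731887e-02,
        4.81739372e-02, -9.39517008e-05]), 'eef_pos': array([ 215.33268775, -586.49654106,  228.06828667]), 'tcp_rot': array([-1.6786099 ,  1.56969475,  1.81475995]), 'ft_force': array([-0.74406512, -0.60864074, -0.41262064]), 'moment': array([ 0.0198022 , -0.0406705 ,  0.00193305]), 'opening': 1.0018921329271437}
scene {'fx': 421.6854393439333, 'fy': 421.6854393439333, 'cx': 284.0234694720647, 'cy': 213.27253201708845, 'view': array([[ 2.36022636e-01,  9.71735794e-01, -4.78142182e-03,
        -1.78744487e+02],
       [ 8.46846791e-01, -2.08096899e-01, -4.89434565e-01,
        -4.58361110e+02],
       [-4.76596085e-01,  1.11468505e-01, -8.72026917e-01,
         1.32851866e+03],
       [ 0.00000000e+00,  0.00000000e+00,  0.00000000e+00,
         1.00000000e+00]])
[... 214 characters left out ...]
.20420208e-01,  5.59747571e-01, -7.14093485e-01,
         2.65103971e+02],
       [ 4.21259172e-01, -5.76640447e-01, -7.00018932e-01,
         1.00943784e+03],
       [ 0.00000000e+00,  0.00000000e+00,  0.00000000e+00,
         1.00000000e+00]])}
{'fx': 291.93432352417295, 'fy': 291.93432352417295, 'cx': 279.5927627458775, 'cy': 211.82195375406653, 'view': array([[ 3.44603791e-01, -9.38747314e-01, -1.30695466e-03,
        -6.24868012e+02],
       [-9.11599921e-01, -3.34970033e-01,  2.38286930e-01,
        -2.71898713e+01],
       [-2.24129006e-01, -8.09231596e-02, -9.71193920e-01,
         3.89540779e+02],
       [ 0.00000000e+00,  0.00000000e+00,  0.00000000e+00,
         1.00000000e+00]])}
```

View pics/scene0.png

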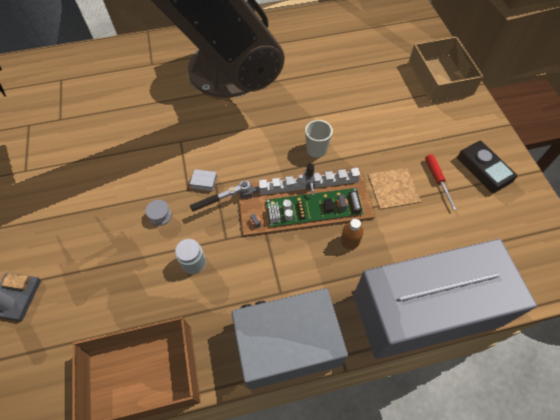

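View pics/side0.png

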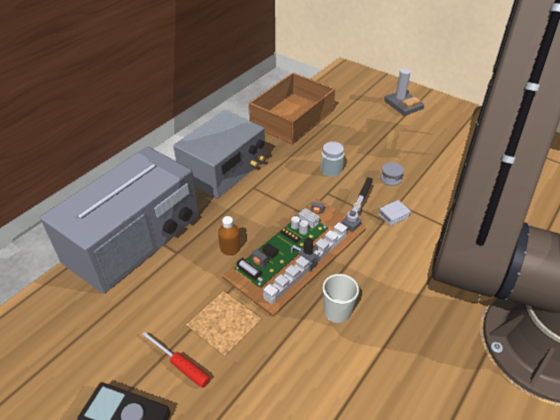

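The scene view shows the tin at (203,180), wrench bolt at (245,187), knob at (311,172), mat at (395,188), and a cell-like part at the board's +y end, (355,202). I'll enlarge the jig in both views.

```bash
cat > h.py <<'E'
from cell import env,cams
import numpy as np,cv2
from scipy.optimize import least_squares
def proj(i,P):
    P=np.atleast_2d(P);c=P@i["view"][:3,:3].T+i["view"][:3,3]
    return np.c_[i["fx"]*c[:,0]/c[:,2]+i["cx"],i["fy"]*c[:,1]/c[:,2]+i["cy"]]
def unproj(i,uv,z):
    R,t=i["view"][:3,:3],i["view"][:3,3]
    d=R.T@np.array([(uv[0]-i["cx"])/i["fx"],(uv[1]-i["cy"])/i["fy"],1.]);o=-R.T@t
    return o+d*(z-o[2])/d[2]
E
python3 - <<'E'
from h import *
a=cv2.imread("pics/scene0.png")[145:245,180:430]
b=cv2.imread("pics/side0.png")[165:365,185:425]
cv2.imwrite("pics/a.png",cv2.resize(a,(800,320),interpolation=cv2.INTER_CUBIC))
cv2.imwrite("pics/b.png",cv2.resize(b,(720,600),interpolation=cv2.INTER_CUBIC))
E
```

```text
(no output)
```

View pics/a.png

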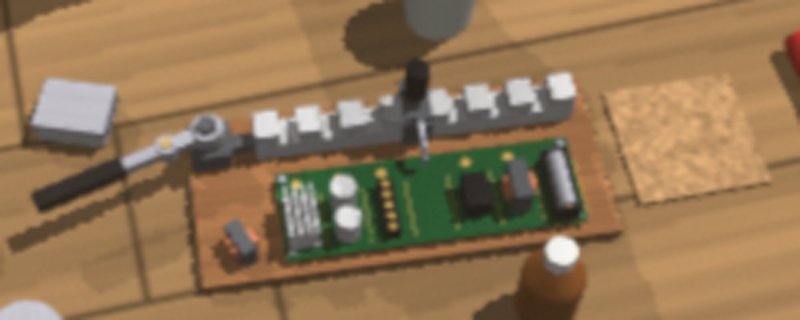

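View pics/b.png

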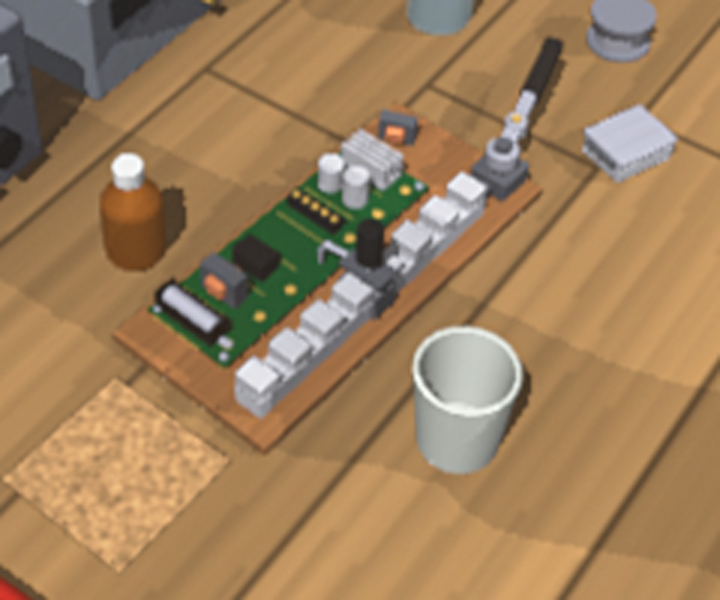

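Both crops agree: the battery holder is the last part at the +y end, i.e. the +102 mm notch. Next I'll fit the jig, tin, mat and handle poses from both views.

```bash
cat > fit.py <<'E'
from h import *
S,D=cams.camera_info("scene"),cams.camera_info("side")
fa=lambda p:(180+(p[0]+.5)/3.2-.5,145+(p[1]+.5)/3.2-.5)
fb=lambda p:(185+(p[0]+.5)/3-.5,165+(p[1]+.5)/3-.5)
def fit(obs,x0):
    def T(q,P): 
        c,s=np.cos(q[2]),np.sin(q[2]);return np.array([q[0]+c*P[0]-s*P[1],q[1]+s*P[0]+c*P[1],P[2]])
    f=lambda q:np.concatenate([proj(S if k=="a" else D,T(q,P))[0]-(fa(p) if k=="a" else fb(p)) for k,P,p in obs])
    r=least_squares(f,x0,loss="soft_l1",x_scale=[10,10,.1]);return r.x,f(r.x).reshape(-1,2).round(1).tolist()
jig=[("a",(75,-185,6),(203,288)),("a",(75,145,12),(620,232)),("a",(-45,0,94),(417,64)),("b",(75,145,12),(115,333)),("b",(-75,145,12),(265,445)),("b",(-75,-185,12),(540,187)),("b",(75,-185,12),(400,103)),("b",(-45,0,94),(371,228)),
 ("a",(-45,-85,44),(308,120)),("a",(-45,85,44),(520,92)),("b",(-45,-85,44),(440,212)),("b",(-45,85,44),(290,350))]
j,r=fit(jig,[450,0,0.1]);print("jig",j,r)
# tin: local corners, order around
def box(hx,hy,z,A,B): return [("a",(sx*hx,sy*hy,z),p) for (sx,sy),p in A]+[("b",(sx*hx,sy*hy,z),p) for (sx,sy),p in B]
# image a right=+y, down=+x ; tin long side along y?
for nm,hx,hy in(("tin x=60",30,24),("tin y=60",24,30)):
    t,r=fit(box(hx,hy,25,[((-1,-1),(50,80)),((-1,1),(117,88)),((1,1),(105,136)),((1,-1),(33,128))],
     [((1,-1),(640,106)),((-1,-1),(674,136)),((-1,1),(618,163)),((1,1),(583,140))]),[400,-150,0]);print(nm,t,r)
m,r=fit(box(55,55,4,[((-1,-1),(605,93)),((-1,1),(727,78)),((1,1),(770,182)),((1,-1),(642,203))],
 [((1,-1),(118,380)),((-1,-1),(228,462)),((-1,1),(120,568)),((1,1),(5,478))]),[450,200,0.]);print("mat",m,r)
print("handle end",unproj(S,fa((40,202)),43),unproj(D,fb((553,43)),45))
c,s=np.cos(j[2]),np.sin(j[2])
for P in((-45,-165),(-45,0),(-45,102)):print(P,j[0]+c*P[0]-s*P[1],j[1]+s*P[0]+c*P[1])
for n,p in(("mug",(318,138)),("flask",(352,235)),("reel",(158,212)),("jar",(190,257)),("driver",(435,168))):print(n,unproj(S,p,30)[:2])
E
python3 fit.py
```

```text
jig [ 5.33184462e+02  1.27184168e+02 -9.19458411e-02] [[-0.4, -0.0], [0.9, -1.2], [0.2, 0.2], [-1.1, -0.7], [-0.4, 1.0], [1.4, 0.0], [-0.8, -0.9], [0.1, -0.2], [0.1, -1.6], [-0.2, -1.1], [0.1, -0.8], [0.0, -2.3]]
tin x=60 [ 413.17324762 -132.61856274   -0.47020815] [[2.8, -3.2], [-0.8, -2.3], [-4.2, 1.5], [0.5, 0.4], [-3.3, -1.7], [-0.1, 3.5], [2.2, 0.8], [-0.4, -7.2]]
tin y=60 [ 4.13619870e+02 -1.32220438e+02 -3.86488167e-01] [[-1.0, -1.0], [0.4, -0.8], [-0.1, -0.5], [-0.3, -0.9], [-1.4, -1.3], [0.2, 0.3], [-0.2, 0.4], [-1.3, -4.0]]
mat [ 5.45951728e+02  3.46518887e+02 -5.59695908e-02] [[-1.2, -1.1], [0.2, -2.6], [0.5, -0.6], [-0.8, -0.4], [-1.0, -1.8], [0.9, -1.0], [-0.8, 0.9], [-1.5, -0.7]]
handle end [ 508.45040019 -170.19911297   43.        ] [ 507.12449669 -171.44933655   45.        ]
(-45, -165) 473.22484715749624 -32.98712954089825
(-45, 0) 488.3745438530842 131.31590357179778
(-45, 102) 497.7398109012659 232.88505131419168
mug [363.06564005 191.31491772]
flask [666.27260174 189.13074859]
reel [ 492.20323905 -255.1069709 ]
jar [ 630.9220445  -194.02699297]
driver [532.20441612 460.11455194]
```

```bash
cat > go.py <<'E'
import sys
from h import *
from scipy.spatial.transform import Rotation as Ro
# usage: go.py x y z yawdeg(of tool y axis, mod 180)
def plan(x,y,z,yaw=None):
    s=env.state();R=Ro.from_euler("xyz",s["tcp_rot"]).as_matrix();p=s["eef_pos"]
    yy=np.degrees(np.arctan2(R[1,1],R[0,1]))
    dy=0 if yaw is None else (yaw-yy+90)%180-90
    d=np.array([x,y,z])-p
    n=int(max(np.ceil(np.linalg.norm(d)/49),np.ceil(abs(dy)/8.5),1))
    A=np.array([[0,0,-1.]]*1)
    print("at",p.round(1),"yaw %.1f"%yy,"xaxis",R[:,0].round(3),"F",s["ft_force"].round(1),"open %.2f t %.1f"%(s["opening"],s["t"]),"j6 %.2f"%s["joints"][5])
    L=[];th=-dy/n
    for k in range(n):
        L.append((R.T@(d/n)/500).round(4).tolist());R=R@Ro.from_euler("x",th,degrees=True).as_matrix()
    print(n,"rows; turn each %.4f"%(th/180));print(L)
if __name__=="__main__":
    a=[float(v) for v in sys.argv[1:]];plan(*a)
E
python3 go.py 413 -132 150 -22
```

```text
at [ 215.3 -586.6  228.2] yaw -69.8 xaxis [-0.     0.001 -1.   ] F [ 0.5 -0.6 -0.7] open 1.00 t 0.1 j6 -0.11
11 rows; turn each -0.0242
[[0.0143, -0.0652, -0.0622], [0.0143, -0.0603, -0.067], [0.0143, -0.055, -0.0714], [0.0143, -0.0495, -0.0753], [0.0143, -0.0436, -0.0789], [0.0143, -0.0375, -0.0819], [0.0143, -0.0312, -0.0845], [0.0143, -0.0247, -0.0867], [0.0143, -0.018, -0.0883], [0.0143, -0.0113, -0.0894], [0.0143, -0.0045, -0.09]]
```

Call:
{"fn": "carry_out", "kwargs": {"grip": [-1,-1,-1,-1,-1], "linear": [[0.0143,-0.0652,-0.0622],[0.0143,-0.0603,-0.067],[0.0143,-0.055,-0.0714],[0.0143,-0.0495,-0.0753],[0.0143,-0.0436,-0.0789]], "turn": [-0.0242,-0.0242,-0.0242,-0.0242,-0.0242]}}

```text
t: 0.65
eef_pos: [305.5, -378.4, 192.6]
tcp_rot: [1.678, 1.571, -0.729]
ft_force: [0.9, -0.8, 1.1]
opening: 1.002
```

Call:
{"fn": "carry_out", "kwargs": {"grip": [-1,-1,-1,-1,-1], "linear": [[0.0143,-0.0375,-0.0819],[0.0143,-0.0312,-0.0845],[0.0143,-0.0247,-0.0867],[0.0143,-0.018,-0.0883],[0.0143,-0.0113,-0.0894]], "turn": [-0.0242,-0.0242,-0.0242,-0.0242,-0.0242]}}

```text
t: 1.15
eef_pos: [395.3, -171.8, 156.9]
tcp_rot: [1.244, 1.57, -0.783]
ft_force: [0.9, -0.6, 0.3]
opening: 1.003
```

```bash
python3 - <<'E'
from h import *
from go import plan
i=cams.camera_info("wrist");im=cams.read_camera("wrist")
cv2.imwrite("pics/w1.png",im);np.save("w1.npy",i["view"])
print(env.state()["eef_pos"])
E
python3 go.py 413 -132 150 -22
```

```text
[ 396.02779687 -166.92204969  156.03119846]
at [ 396.  -166.9  156. ] yaw -25.7 xaxis [-0.001  0.002 -1.   ] F [-1.2  2.1 -1.5] open 1.00 t 1.2 j6 -0.11
1 rows; turn each -0.0206
[[0.0121, 0.0003, -0.0776]]
```

View pics/w1.png

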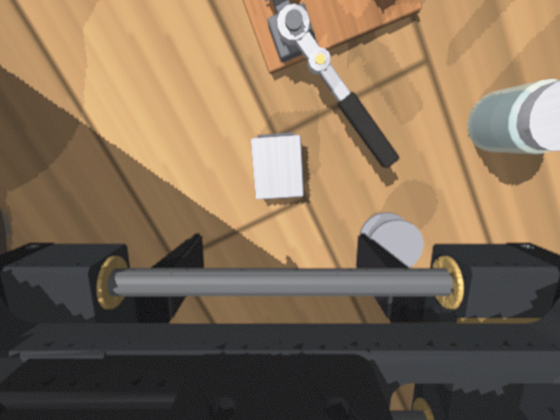

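The wrist view shows the tin top with corners (251,139),(300,135),(303,196),(257,199), the bolt at (294,22), the pivot at (319,60) and the handle end at (392,160).

```bash
python3 - <<'E'
from h import *
i=cams.camera_info("wrist");i["view"]=np.load("w1.npy")
c=[unproj(i,p,25)[:2] for p in((251,139),(300,135),(303,196),(257,199))]
print(np.round(c,1),np.mean(c,0))
d=c[1]-c[0];print("short ang",np.degrees(np.arctan2(d[1],d[0])),[np.linalg.norm(c[k]-c[k-1]) for k in range(4)])
for p,z in(((294,22),58),((319,60),50),((392,160),45)):print(unproj(i,p,z))
E
python3 go.py 413 -132 80 -23
```

```text
[[ 400.5  -99.3]
 [ 444.1 -116.6]
 [ 421.7 -171.4]
 [ 378.9 -153.8]] [ 411.28850935 -135.29161553]
short ang -21.60148906487769 [np.float64(58.62802564416016), np.float64(46.938504314565215), np.float64(59.2174508013368), np.float64(46.22195407979957)]
[473.69578377 -37.41622372  58.        ]
[481.77131541 -69.14724381  50.        ]
[ 508.17595008 -172.76078742   45.        ]
at [ 396.  -166.9  156. ] yaw -25.7 xaxis [-0.001  0.002 -1.   ] F [-1.2  2.1 -1.5] open 1.00 t 1.2 j6 -0.11
2 rows; turn each -0.0075
[[0.0761, 0.0003, -0.0387], [0.0761, 0.0012, -0.0387]]
```

Call:
{"fn": "carry_out", "kwargs": {"grip": [-1,-1,-1], "linear": [[0.0143,-0.0045,-0.09],[0,0,0],[0,0,0]], "turn": [-0.0242,0,0]}}

```text
t: 1.5
eef_pos: [412.9, -131.5, 149.9]
tcp_rot: [-1.207, 1.57, 3.125]
ft_force: [0.1, 0.0, 0.2]
opening: 1.001
```

```bash
python3 go.py 412 -134 16.5 -22
```

```text
at [ 412.9 -131.5  149.9] yaw -21.8 xaxis [-0.  0. -1.] F [0.1 0.  0.2] open 1.00 t 1.5 j6 -0.08
3 rows; turn each 0.0003
[[0.0889, 0.0001, 0.0018], [0.0889, 0.0001, 0.0018], [0.0889, 0.0001, 0.0018]]
```

Call:
{"fn": "carry_out", "kwargs": {"grip": [-1,-1,-1,-1,-1], "linear": [[0.08,0,0.0018],[0.08,0,0.0018],[0.06,0,0.0018],[0.03,0,0],[0.0167,0,0]], "turn": [0,0,0,0,0]}}

```text
t: 2.0
eef_pos: [411.1, -135.7, 15.4]
tcp_rot: [-1.587, 1.569, 2.74]
ft_force: [0.5, -0.4, 0.0]
opening: 1.002
```

Call:
{"fn": "carry_out", "kwargs": {"grip": [1,1,1,1,1], "linear": [[0,0,0],[0,0,0],[0,0,0],[0,0,0],[0,0,0]], "turn": [0,0,0,0,0]}}

```text
t: 2.5
eef_pos: [412.0, -134.7, 17.2]
tcp_rot: [1.423, 1.57, -0.531]
ft_force: [-0.5, -0.5, 0.1]
opening: 0.634
```

Call:
{"fn": "carry_out", "kwargs": {"grip": [1,1,1,1], "linear": [[0,0,0],[0,0,0],[0,0,0],[0,0,0]], "turn": [0,0,0,0]}}

```text
t: 2.9
eef_pos: [411.9, -134.6, 16.8]
tcp_rot: [1.308, 1.57, -0.646]
ft_force: [-0.1, 0.4, 5.6]
opening: 0.5
```

```bash
python3 go.py 412 -134 160 -22; python3 go.py 546 346.5 160 -5
```

```text
at [ 411.9 -134.6   16.8] yaw -21.9 xaxis [ 0. -0. -1.] F [-0.1  0.4  5.6] open 0.50 t 2.9 j6 -0.09
3 rows; turn each 0.0002
[[-0.0955, -0.0, -0.0004], [-0.0955, -0.0, -0.0004], [-0.0955, -0.0, -0.0004]]
at [ 411.9 -134.6   16.8] yaw -21.9 xaxis [ 0. -0. -1.] F [-0.1  0.4  5.6] open 0.50 t 2.9 j6 -0.09
11 rows; turn each -0.0085
[[-0.026, -0.01, -0.0902], [-0.026, -0.0076, -0.0905], [-0.026, -0.0052, -0.0907], [-0.026, -0.0027, -0.0908], [-0.026, -0.0003, -0.0908], [-0.026, 0.0022, -0.0908], [-0.026, 0.0046, -0.0907], [-0.026, 0.007, -0.0905], [-0.026, 0.0094, -0.0903], [-0.026, 0.0119, -0.09], [-0.026, 0.0143, -0.0897]]
```

Call:
{"fn": "carry_out", "kwargs": {"grip": [1,1,1,1,1], "linear": [[-0.03,0,0],[-0.06,0,0],[-0.08,0,0],[-0.08,0,0],[-0.036,0,0]], "turn": [0,0,0,0,0]}}

```text
t: 3.4
eef_pos: [412.3, -134.8, 162.4]
tcp_rot: [1.464, 1.567, -0.489]
ft_force: [0.3, 0.8, -1.7]
opening: 0.5
```

```bash
python3 go.py 546 346.5 160 -5
```

```text
at [ 412.3 -134.8  162.4] yaw -21.9 xaxis [ 0.003 -0.002 -1.   ] F [ 0.3  0.8 -1.7] open 0.50 t 3.4 j6 -0.09
11 rows; turn each -0.0085
[[0.0004, -0.0101, -0.0903], [0.0004, -0.0077, -0.0905], [0.0004, -0.0053, -0.0907], [0.0004, -0.0028, -0.0908], [0.0004, -0.0004, -0.0908], [0.0004, 0.0021, -0.0908], [0.0004, 0.0045, -0.0907], [0.0004, 0.0069, -0.0906], [0.0004, 0.0094, -0.0903], [0.0004, 0.0118, -0.0901], [0.0004, 0.0142, -0.0897]]
```

Call:
{"fn": "carry_out", "kwargs": {"grip": [1,1,1,1,1], "linear": [[0,-0.0101,-0.0903],[0,-0.0077,-0.0905],[0,-0.0053,-0.0907],[0,-0.0028,-0.0908],[0,-0.0004,-0.0908]], "turn": [-0.0085,-0.0085,-0.0085,-0.0085,-0.0085]}}

```text
t: 3.9
eef_pos: [472.7, 86.1, 159.5]
tcp_rot: [-0.778, 1.571, -2.597]
ft_force: [0.4, -0.9, -1.4]
opening: 0.501
```

Call:
{"fn": "carry_out", "kwargs": {"grip": [1,1,1,1,1], "linear": [[0,0.0021,-0.0908],[0,0.0045,-0.0907],[0,0.0069,-0.0906],[0,0.0094,-0.0903],[0,0.0118,-0.0901]], "turn": [-0.0085,-0.0085,-0.0085,-0.0085,-0.0085]}}

```text
t: 4.4
eef_pos: [533.6, 304.8, 159.2]
tcp_rot: [-0.835, 1.57, -2.52]
ft_force: [0.3, -0.0, -1.0]
opening: 0.505
```

Call:
{"fn": "carry_out", "kwargs": {"grip": [1,1,1,1,1], "linear": [[0,0.0142,-0.0897],[0,0,0],[0,0,0],[0.05,0,0],[0.05,0,0]], "turn": [-0.0085,0,0,0,0]}}

```text
t: 4.9
eef_pos: [545.9, 345.4, 109.5]
tcp_rot: [1.813, 1.57, 0.151]
ft_force: [0.9, 0.2, -1.6]
opening: 0.501
```

```bash
python3 go.py 546 346.5 21 -5
```

```text
at [545.9 345.4 109.5] yaw -5.2 xaxis [ 0.001  0.    -1.   ] F [ 0.9  0.2 -1.6] open 0.50 t 4.9 j6 0.55
2 rows; turn each -0.0005
[[0.0885, -0.0, -0.0011], [0.0885, -0.0, -0.0011]]
```

Call:
{"fn": "carry_out", "kwargs": {"grip": [1,1,1,1,1], "linear": [[0.06,0,0],[0.06,0,0],[0.035,0,0],[0.015,0,0],[0.005,0,0]], "turn": [0,0,0,0,0]}}

```text
t: 5.4
eef_pos: [545.8, 345.6, 21.8]
tcp_rot: [-0.897, 1.57, -2.558]
ft_force: [0.4, 0.1, -1.3]
opening: 0.498
```

Call:
{"fn": "carry_out", "kwargs": {"grip": [1,1], "linear": [[0.001,0,0],[0,0,0]], "turn": [0,0]}}

```text
t: 5.6
eef_pos: [546.4, 346.6, 22.6]
tcp_rot: [2.063, 1.569, 0.403]
ft_force: [-0.1, -0.9, -1.3]
opening: 0.5
```

Call:
{"fn": "carry_out", "kwargs": {"grip": [1,1,1], "linear": [[0.002,0,0],[0,0,0],[0,0,0]], "turn": [0,0,0]}}

```text
t: 5.9
eef_pos: [546.0, 346.7, 20.9]
tcp_rot: [1.922, 1.57, 0.263]
ft_force: [0.0, -0.1, -1.2]
opening: 0.498
```

Call:
{"fn": "carry_out", "kwargs": {"grip": [-1,-1,-1,-1,-1], "linear": [[0,0,0],[0,0,0],[0,0,0],[0,0,0],[0,0,0]], "turn": [0,0,0,0,0]}}

```text
t: 6.4
eef_pos: [545.9, 346.6, 20.6]
tcp_rot: [-0.279, 1.571, -1.938]
ft_force: [0.4, -0.7, -0.0]
opening: 0.864
```

Call:
{"fn": "carry_out", "kwargs": {"grip": [-1,-1,-1,-1,-1], "linear": [[0,0,0],[-0.04,0,0],[-0.08,0,0],[-0.1,0,0],[-0.1,0,0]], "turn": [0,0,0,0,0]}}

```text
t: 6.9
eef_pos: [545.6, 346.4, 182.1]
tcp_rot: [-0.96, 1.57, -2.62]
ft_force: [0.3, -0.1, 0.1]
opening: 1.002
```

```bash
python3 go.py 535 128 170 84.7
```

```text
at [545.6 346.4 182.1] yaw -5.1 xaxis [-0.001 -0.001 -1.   ] F [ 0.3 -0.1  0.1] open 1.00 t 6.9 j6 0.55
11 rows; turn each -0.0454
[[0.0022, 0.0016, 0.0397], [0.0022, -0.004, 0.0396], [0.0022, -0.0096, 0.0386], [0.0022, -0.015, 0.0368], [0.0022, -0.0201, 0.0343], [0.0022, -0.0247, 0.0311], [0.0022, -0.0289, 0.0273], [0.0022, -0.0325, 0.0229], [0.0022, -0.0354, 0.0181], [0.0022, -0.0376, 0.0128], [0.0022, -0.0391, 0.0074]]
```

Call:
{"fn": "carry_out", "kwargs": {"grip": [-1,-1,-1,-1,-1], "linear": [[0.0022,0.0016,0.0397],[0.0022,-0.004,0.0396],[0.0022,-0.0096,0.0386],[0.0022,-0.015,0.0368],[0.0022,-0.0201,0.0343]], "turn": [-0.0454,-0.0454,-0.0454,-0.0454,-0.0454]}}

```text
t: 7.4
eef_pos: [541.0, 246.6, 175.2]
tcp_rot: [0.708, 1.571, -0.233]
ft_force: [0.1, 0.1, -0.2]
opening: 1.0
```

Call:
{"fn": "carry_out", "kwargs": {"grip": [-1,-1,-1,-1,-1], "linear": [[0.0022,-0.0247,0.0311],[0.0022,-0.0289,0.0273],[0.0022,-0.0325,0.0229],[0.0022,-0.0354,0.0181],[0.0022,-0.0376,0.0128]], "turn": [-0.0454,-0.0454,-0.0454,-0.0454,-0.0454]}}

```text
t: 7.9
eef_pos: [536.4, 147.3, 169.6]
tcp_rot: [-0.234, 1.571, -0.461]
ft_force: [1.1, 0.2, -0.3]
opening: 1.0
```

Call:
{"fn": "carry_out", "kwargs": {"grip": [-1,-1,-1,-1,-1], "linear": [[0.0022,-0.0391,0.0074],[0,0,0],[0,0,0],[0,0,0],[0,0,0]], "turn": [-0.0454,0,0,0,0]}}

```text
t: 8.4
eef_pos: [535.6, 129.0, 168.5]
tcp_rot: [0.106, 1.571, 0.014]
ft_force: [0.1, -0.9, -0.3]
opening: 1.001
```

```bash
python3 - <<'E'
from h import *
i=cams.camera_info("wrist");im=cams.read_camera("wrist")
np.save("w2.npy",i["view"])
s=cams.read_camera("scene")
cv2.imwrite("pics/w2.png",np.hstack([im[:,:,:][0:420,80:480],cv2.resize(s[140:250,340:440],(400,440),interpolation=cv2.INTER_CUBIC)[:420]]))
E
python3 go.py 488.4 131.3 120 84.7
```

```text
at [535.5 128.8 168.5] yaw 84.8 xaxis [ 0. -0. -1.] F [-0.4 -0.1 -0.4] open 1.00 t 8.5 j6 -1.36
2 rows; turn each 0.0002
[[0.0485, -0.0018, -0.0472], [0.0485, -0.0019, -0.0472]]
```

View pics/w2.png

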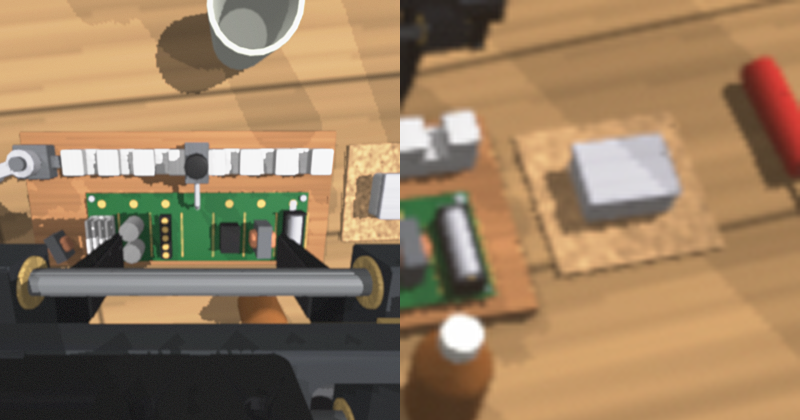

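The tin stands on the mat near its centre. In the wrist frame the knob's top is at (277,166), the end teeth are at (152,162) and (400,162), and the steel tab is at about (373,204).

```bash
python3 - <<'E'
from h import *
i=cams.camera_info("wrist");i["view"]=np.load("w2.npy")
for n,p,z in(("knob",(277,166),94),("tooth-85",(184,162),44),("tooth85",(369,162),44),("tip",(277,207),22),("tab",(373,204),20),("bolt",(99,163),58)):print(n,unproj(i,p,z).round(1))
j=(533.2,127.2,-.0919);c,s=np.cos(j[2]),np.sin(j[2])
for P in((-45,0),(-45,-85),(-45,85),(0,0),(0,102),(-45,-165)):print(P,j[0]+c*P[0]-s*P[1],j[1]+s*P[0]+c*P[1])
E
python3 go.py 488.5 131 73 84.7
```

```text
knob [488.5 130.9  94. ]
tooth-85 [480.9  42.6  44. ]
tooth85 [497.  217.4  44. ]
tip [537.6 125.7  22. ]
tab [544.2 227.9  20. ]
bolt [474.2 -29.3  58. ]
(-45, 0) 488.3898925220295 131.32968132096576
(-45, -85) 480.5893833602053 46.6883671959104
(-45, 85) 496.19040168385374 215.9709954460211
(0, 0) 533.2 127.2
(0, 102) 542.5606109941891 228.76957695006644
(-45, -165) 473.2477276784884 -32.97404609825935
at [535.5 128.8 168.5] yaw 84.8 xaxis [ 0. -0. -1.] F [-0.4 -0.1 -0.4] open 1.00 t 8.5 j6 -1.36
3 rows; turn each 0.0002
[[0.0637, -0.0014, -0.0314], [0.0637, -0.0014, -0.0314], [0.0637, -0.0014, -0.0314]]
```

Call:
{"fn": "carry_out", "kwargs": {"grip": [-1,-1,-1,-1,-1], "linear": [[0,-0.0022,-0.05],[0.03,-0.002,-0.0442],[0.08,0,0],[0.06,0,0],[0.021,0,0]], "turn": [0,0,0,0,0]}}

```text
t: 9.0
eef_pos: [487.5, 130.6, 70.9]
tcp_rot: [-2.89, 1.568, -2.981]
ft_force: [0.7, -0.1, -0.3]
opening: 1.003
```

Call:
{"fn": "carry_out", "kwargs": {"grip": [1,1,1,1,1], "linear": [[0,0,0],[0,0,0],[0,0,0],[0,0,0],[0,0,0]], "turn": [0,0,0,0,0]}}

```text
t: 9.5
eef_pos: [488.8, 130.4, 73.7]
tcp_rot: [0.148, 1.569, 0.057]
ft_force: [0.3, 0.5, -0.2]
opening: 0.633
```

Call:
{"fn": "carry_out", "kwargs": {"grip": [1,1,1,1,1], "linear": [[0,0,0],[0,0,0],[0,0,0],[0,0,0],[0,0,0]], "turn": [0,0,0,0,0]}}

```text
t: 10.0
eef_pos: [488.5, 130.4, 73.0]
tcp_rot: [-2.196, 1.571, -2.287]
ft_force: [-0.2, 0.0, 0.4]
opening: 0.214
```

Call:
{"fn": "carry_out", "kwargs": {"grip": [1,1,1,1,1], "linear": [[0,0,0],[0,0,0],[0,0,0],[0,0,0],[0,0,0]], "turn": [0,0,0,0,0]}}

```text
t: 10.5
eef_pos: [488.5, 130.4, 73.0]
tcp_rot: [-1.525, 1.571, -1.616]
ft_force: [0.8, 0.8, -0.2]
opening: 0.202
```

```bash
python3 go.py 488.5 131 73 84.7
```

```text
at [488.5 130.4  73. ] yaw 84.8 xaxis [-0. -0. -1.] F [ 0.8  0.8 -0.2] open 0.20 t 10.5 j6 -1.35
1 rows; turn each 0.0005
[[-0.0, 0.0012, -0.0]]
```

Call:
{"fn": "carry_out", "kwargs": {"grip": [1,1,1,1,1], "linear": [[-0.012,0,0],[-0.012,0,0],[-0.012,0,0],[0,0,0],[0,0,0]], "turn": [0,0,0,0,0]}}

```text
t: 11.0
eef_pos: [488.5, 130.4, 91.3]
tcp_rot: [0.109, 1.57, 0.018]
ft_force: [0.3, 0.3, -1.5]
opening: 0.203
```

```bash
python3 go.py 497.9 232.0 91 84.7
```

```text
at [488.5 130.4  91.3] yaw 84.8 xaxis [ 0.  0. -1.] F [ 0.3  0.3 -1.5] open 0.20 t 11.0 j6 -1.35
3 rows; turn each 0.0002
[[0.0002, 0.068, 0.0001], [0.0002, 0.068, 0.0001], [0.0002, 0.068, 0.0]]
```

Call:
{"fn": "carry_out", "kwargs": {"grip": [1,1,1,1,1], "linear": [[0,0.03,0],[0,0.05,0],[0,0.06,0],[0,0.044,0],[0,0.02,0]], "turn": [0,0,0,0,0]}}

```text
t: 11.5
eef_pos: [497.6, 234.2, 90.7]
tcp_rot: [0.824, 1.571, 0.735]
ft_force: [0.6, -2.3, -1.7]
opening: 0.209
```

Call:
{"fn": "carry_out", "kwargs": {"grip": [1,1,1], "linear": [[0,0,0],[0,0,0],[0,0,0]], "turn": [0,0,0]}}

```text
t: 11.8
eef_pos: [497.5, 231.2, 90.9]
tcp_rot: [-2.612, 1.57, -2.703]
ft_force: [-0.4, -0.6, -1.9]
opening: 0.204
```

```bash
python3 go.py 497.9 232.0 73 84.7
```

```text
at [497.5 231.2  90.9] yaw 84.8 xaxis [-0.001 -0.    -1.   ] F [-0.4 -0.6 -1.9] open 0.20 t 11.8 j6 -1.16
1 rows; turn each 0.0003
[[0.0358, 0.0016, 0.0007]]
```

Call:
{"fn": "carry_out", "kwargs": {"grip": [1,1,1,1,1], "linear": [[0,0.0015,0],[0.01,0,0],[0.01,0,0],[0.01,0,0],[0.006,0,0]], "turn": [0,0,0,0,0]}}

```text
t: 12.3
eef_pos: [497.8, 232.6, 72.6]
tcp_rot: [-2.142, 1.571, -2.233]
ft_force: [-5.1, -0.6, 31.3]
opening: 0.207
```

Call:
{"fn": "carry_out", "kwargs": {"grip": [1,1,1], "linear": [[0,0,0],[0,0,0],[0,0,0]], "turn": [0,0,0]}}

```text
t: 12.6
eef_pos: [497.7, 232.8, 72.9]
tcp_rot: [-2.61, 1.571, -2.7]
ft_force: [-3.1, 0.8, 2.1]
opening: 0.207
```

Call:
{"fn": "carry_out", "kwargs": {"grip": [-1,-1,-1,-1,-1], "linear": [[0,0,0],[0,0,0],[0,0,0],[0,0,0],[0,0,0]], "turn": [0,0,0,0,0]}}

```text
t: 13.1
eef_pos: [497.9, 232.7, 73.0]
tcp_rot: [-0.154, 1.571, -0.245]
ft_force: [0.2, -0.2, -0.3]
opening: 0.567
```

Call:
{"fn": "carry_out", "kwargs": {"grip": [-1,-1,-1,-1,-1], "linear": [[-0.02,0,0],[-0.06,0,0],[-0.08,0,0],[0,0,0.09],[0,0,0.07]], "turn": [0,0,0,0,0]}}

```text
t: 13.6
eef_pos: [579.4, 225.6, 156.0]
tcp_rot: [0.318, 1.566, 0.228]
ft_force: [1.0, -0.7, -0.8]
opening: 0.972
```

```bash
python3 - <<'E'
from h import *
i=cams.camera_info("wrist");im=cams.read_camera("wrist")
np.save("w3.npy",i["view"])
s=cams.read_camera("side")
cv2.imwrite("pics/w3.png",np.hstack([im[0:280,80:480],cv2.resize(s[220:320,205:345],(392,280),interpolation=cv2.INTER_CUBIC)]))
E
python3 go.py 473.2 -33 150 0
```

```text
at [580.9 224.9 154. ] yaw 84.7 xaxis [ 0.003  0.001 -1.   ] F [-0.6 -0.1 -0.6] open 0.99 t 13.7 j6 -1.21
10 rows; turn each 0.0471
[[0.0007, -0.0533, -0.0167], [0.0007, -0.0552, -0.0087], [0.0007, -0.0559, -0.0004], [0.0007, -0.0554, 0.0078], [0.0007, -0.0536, 0.0159], [0.0007, -0.0507, 0.0236], [0.0007, -0.0466, 0.0308], [0.0007, -0.0416, 0.0373], [0.0007, -0.0356, 0.0431], [0.0007, -0.0289, 0.0478]]
```

View pics/w3.png

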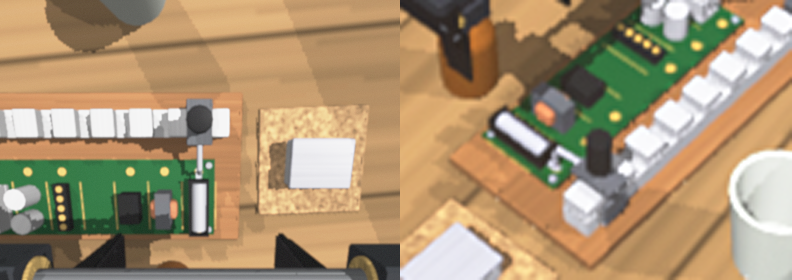

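The probe now sits at the +102 notch, aimed at the cell's axis, with the plate down on the rail. Next is the wrench approach with the gripper shut.

```bash
python3 - <<'E'
from h import *
D=cams.camera_info("side");print("knob side expected home",proj(D,[[497.9,232.9,94],[497.9,232.9,100]]),"seen ~ (276.4,268.9)")
E
python3 go.py 538 -125 150 14
```

```text
knob side expected home [[275.78625176 268.58174034]
 [275.78126271 266.6772286 ]] seen ~ (276.4,268.9)
at [580.9 224.9 154. ] yaw 84.7 xaxis [ 0.003  0.001 -1.   ] F [-0.6 -0.1 -0.6] open 0.99 t 13.7 j6 -1.21
9 rows; turn each 0.0436
[[0.0008, -0.0783, -0.0023], [0.0008, -0.0779, 0.0084], [0.0008, -0.076, 0.019], [0.0008, -0.0727, 0.0292], [0.0008, -0.068, 0.0388], [0.0008, -0.0621, 0.0478], [0.0008, -0.055, 0.0558], [0.0008, -0.0468, 0.0628], [0.0008, -0.0378, 0.0686]]
```

Call:
{"fn": "carry_out", "kwargs": {"grip": [1,1,1,1,1], "linear": [[0,-0.0783,-0.0023],[0,-0.0779,0.0084],[0,-0.076,0.019],[0,-0.0727,0.0292],[0,-0.068,0.0388]], "turn": [0.0436,0.0436,0.0436,0.0436,0.0436]}}

```text
t: 14.2
eef_pos: [553.0, 29.9, 153.6]
tcp_rot: [-0.891, 1.571, -1.672]
ft_force: [0.6, -0.4, -0.1]
opening: 0.638
```

Call:
{"fn": "carry_out", "kwargs": {"grip": [1,1,1,1,1], "linear": [[0,-0.0621,0.0478],[0,-0.055,0.0558],[0,-0.0468,0.0628],[0,-0.0378,0.0686],[0,0,0]], "turn": [0.0436,0.0436,0.0436,0.0436,0]}}

```text
t: 14.7
eef_pos: [534.5, -127.8, 153.6]
tcp_rot: [0.301, 1.57, -1.03]
ft_force: [0.4, 0.5, 0.1]
opening: 0.215
```

Call:
{"fn": "carry_out", "kwargs": {"grip": [1,1,1,1,1], "linear": [[0,0,0],[0,0,0],[0,0,0],[0,0,0],[0,0,0]], "turn": [0,0,0,0,0]}}

```text
t: 15.2
eef_pos: [535.4, -123.8, 153.0]
tcp_rot: [-1.039, 1.571, -2.361]
ft_force: [-0.7, -0.9, -0.5]
opening: 0.005
```

```bash
python3 - <<'E'
from h import *
i=cams.camera_info("wrist");im=cams.read_camera("wrist")
np.save("w4.npy",i["view"]);cv2.imwrite("pics/w4.png",im)
E
python3 go.py 538 -125 50 14
```

```text
at [ 535.4 -124.   153. ] yaw 14.2 xaxis [ 0. -0. -1.] F [-0.2 -0.1 -0.3] open 0.01 t 15.2 j6 -0.60
3 rows; turn each 0.0004
[[0.0687, 0.0015, 0.0011], [0.0687, 0.0015, 0.0011], [0.0687, 0.0015, 0.0011]]
```

View pics/w4.png

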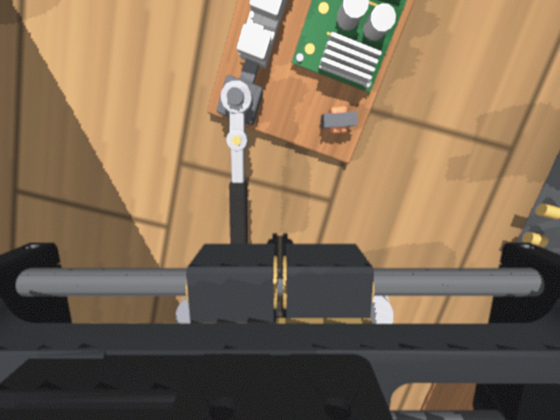

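Call:
{"fn": "carry_out", "kwargs": {"grip": [1,1,1,1,1], "linear": [[0.07,0,0],[0.07,0,0],[0.05,0,0],[0.02,0,0],[0,0,0]], "turn": [0,0,0,0,0]}}

```text
t: 15.75
eef_pos: [535.0, -124.3, 47.1]
tcp_rot: [-2.132, 1.569, 2.828]
ft_force: [0.4, 1.0, 0.7]
opening: 0.007
```

```bash
cat > wr.py <<'E'
from h import *
from scipy.spatial.transform import Rotation as Ro
B=np.array([473.2,-33.])
u=lambda a:np.array([np.cos(a),np.sin(a)])
def wp(bolt,trip,off):
    """tool xy and yaw with finger centre 'off' mm from handle's centreline, at handle_grip"""
    a=np.radians(-50)-.0919-bolt; b=a-trip
    return np.r_[B+35*u(a)+70*u(b)+off*u(b+np.pi/2),np.degrees(b)+90]
def rows(W):
    s=env.state();R=Ro.from_euler("xyz",s["tcp_rot"]).as_matrix();p=s["eef_pos"]
    yaw=np.degrees(np.arctan2(R[1,1],R[0,1]));print("at",p.round(1),"yaw %.1f"%yaw,"F",s["ft_force"].round(1),"t %.2f"%s["t"])
    q=p[:2];L=[];T=[]
    for w in W:
        th=-((w[2]-yaw+90)%180-90);L.append((R.T@np.r_[w[:2]-q,0]/500).round(4).tolist());T.append(round(th/180,4))
        R=R@Ro.from_euler("x",th,degrees=True).as_matrix();q=w[:2];yaw=w[2]
    for k in range(0,len(L),5):print(L[k:k+5],T[k:k+5])
E
python3 - <<'E'
from wr import *
W=[wp(.36,0,o) for o in(30,25,20)]+[wp(b,0,20) for b in np.arange(.42,.85,.06)]
print(np.round(W,1));rows(W)
E
```

```text
[[ 5.279e+02 -1.275e+02  1.410e+01]
 [ 5.230e+02 -1.287e+02  1.410e+01]
 [ 5.182e+02 -1.300e+02  1.410e+01]
 [ 5.123e+02 -1.325e+02  1.070e+01]
 [ 5.063e+02 -1.346e+02  7.200e+00]
 [ 5.001e+02 -1.364e+02  3.800e+00]
 [ 4.939e+02 -1.379e+02  4.000e-01]
 [ 4.875e+02 -1.389e+02 -3.100e+00]
 [ 4.812e+02 -1.396e+02 -6.500e+00]
 [ 4.747e+02 -1.399e+02 -1.000e+01]
 [ 4.683e+02 -1.398e+02 -1.340e+01]]
at [ 535.  -124.3   47.1] yaw 14.2 F [0.4 1.  0.7] t 15.75
[[0.0, -0.0153, 0.0028], [0.0, -0.01, 0.0], [0.0, -0.01, 0.0], [0.0, -0.0127, 0.002], [0.0, -0.0127, 0.002]] [np.float64(0.0004), np.float64(-0.0), np.float64(-0.0), np.float64(0.0191), np.float64(0.0191)]
[[0.0, -0.0127, 0.002], [0.0, -0.0127, 0.002], [0.0, -0.0127, 0.002], [0.0, -0.0127, 0.002], [0.0, -0.0127, 0.002]] [np.float64(0.0191), np.float64(0.0191), np.float64(0.0191), np.float64(0.0191), np.float64(0.0191)]
[[0.0, -0.0127, 0.002]] [np.float64(0.0191)]
```

Call:
{"fn": "carry_out", "kwargs": {"grip": [1,1,1,1,1], "linear": [[0,-0.0153,0.0028],[0,-0.01,0],[0,-0.01,0],[0,-0.0127,0.002],[0,-0.0127,0.002]], "turn": [0,0,0,0.0191,0.0191]}}

```text
t: 16.25
eef_pos: [506.4, -135.1, 48.8]
tcp_rot: [1.092, 1.569, -0.354]
ft_force: [2.3, 1.1, 0.3]
opening: 0.006
```

Call:
{"fn": "carry_out", "kwargs": {"grip": [1,1,1,1,1], "linear": [[0,-0.0127,0.002],[0,-0.0127,0.002],[0,-0.0127,0.002],[0,-0.0127,0.002],[0,0,0]], "turn": [0.0191,0.0191,0.0191,0.0191,0]}}

```text
t: 16.75
eef_pos: [480.9, -140.0, 48.7]
tcp_rot: [1.162, 1.57, -0.523]
ft_force: [0.3, 0.2, -0.6]
opening: 0.003
```

Run:
```python
from wr import *
rows([wp(b,0,20) for b in np.arange(.72,.93,.04)])
i=cams.camera_info("wrist");im=cams.read_camera("wrist");np.save("w5.npy",i["view"])
s=cams.read_camera("side")
cv2.imwrite("pics/w5.png",np.hstack([im[0:300,80:480],cv2.resize(s[150:250,330:430],(300,300),interpolation=cv2.INTER_CUBIC)]))
```

```text
at [ 480.9 -140.    48.7] yaw -6.5 F [ 0.3  0.2 -0.6] t 16.75
[[0.0, 0.0004, -0.0009], [-0.0, -0.0084, 0.0014], [-0.0, -0.0084, 0.0014], [-0.0, -0.0084, 0.0014], [-0.0, -0.0084, 0.0014]] [np.float64(-0.0001), np.float64(0.0127), np.float64(0.0127), np.float64(0.0127), np.float64(0.0127)]
[[-0.0, -0.0084, 0.0014]] [np.float64(0.0127)]
```

View pics/w5.png

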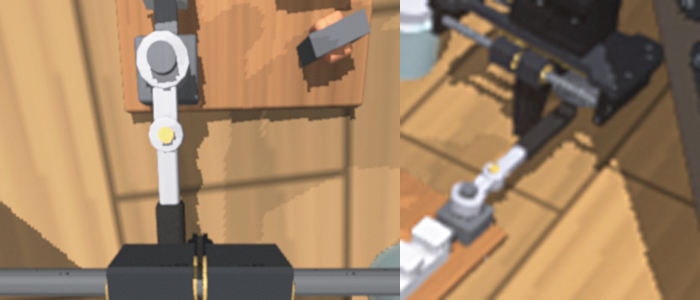

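Run:
```python
from wr import *
i=cams.camera_info("wrist");i["view"]=np.load("w5.npy")
b,p,h=[unproj(i,q,z)[:2] for q,z in(((242,57),60),((246,135),50),((251,232),50))]
ang=lambda d:np.arctan2(d[1],d[0])
print(b,p,h,"bolt from h-p",-(ang(h-p)+np.radians(50)+.0919),"h-B",-(ang(h-B)+np.radians(50)+.0919))
t=env.state()["eef_pos"][:2]; d=h-p;d/=np.linalg.norm(d);print("offset of tool from handle line",np.cross(d,t-p))
```

```text
[475.66394355 -36.10156177] [471.57400261 -69.70213896] [ 466.98637183 -121.51371165] bolt from h-p 0.6945459019468503 h-B 0.6763163378646182
offset of tool from handle line 16.11574187370141<stdin>:6: DeprecationWarning: Arrays of 2-dimensional vectors are deprecated. Use arrays of 3-dimensional vectors instead. (deprecated in NumPy 2.0)
```

Run:
```python
from wr import *
rows([wp(b,0,o) for b,o in((.74,19),(.78,18),(.82,18),(.86,18),(.9,18))]+[wp(.9,t,18) for t in(.05,.1,.15,.2,.25,.3,.35)])
```

```text
at [ 481.5 -140.    48.5] yaw -6.4 F [-0.6  0.3  0.6] t 16.85
[[-0.0, -0.0071, -0.0001], [-0.0, -0.0104, 0.0013], [-0.0, -0.0084, 0.0013], [-0.0, -0.0084, 0.0013], [-0.0, -0.0084, 0.0013]] [np.float64(0.0071), np.float64(0.0127), np.float64(0.0127), np.float64(0.0127), np.float64(0.0127)]
[[-0.0, -0.007, 0.0016], [-0.0, -0.007, 0.0016], [-0.0, -0.007, 0.0016], [-0.0, -0.007, 0.0016], [-0.0, -0.007, 0.0016]] [np.float64(0.0159), np.float64(0.0159), np.float64(0.0159), np.float64(0.0159), np.float64(0.0159)]
[[-0.0, -0.007, 0.0016], [-0.0, -0.007, 0.0016]] [np.float64(0.0159), np.float64(0.0159)]
```

Call:
{"fn": "carry_out", "kwargs": {"grip": [1,1,1,1,1], "linear": [[0,-0.0071,0],[0,-0.0104,0.0013],[0,-0.0084,0.0013],[0,-0.0084,0.0013],[0,0,0]], "turn": [0.0071,0.0127,0.0127,0.0127,0]}}

```text
t: 17.35
eef_pos: [463.8, -138.9, 48.1]
tcp_rot: [-0.747, 1.571, -2.573]
ft_force: [-0.1, 0.6, -0.1]
opening: 0.002
```

Call:
{"fn": "carry_out", "kwargs": {"grip": [1,1,1], "linear": [[0,-0.0084,0.0013],[0,0,0],[0,0,0]], "turn": [0.0127,0,0]}}

```text
t: 17.65
eef_pos: [460.0, -138.6, 48.0]
tcp_rot: [-1.084, 1.571, -2.948]
ft_force: [0.1, -0.1, 0.8]
opening: 0.004
```

Call:
{"fn": "carry_out", "kwargs": {"grip": [1,1,1,1], "linear": [[0,-0.007,0.0016],[0,-0.007,0.0016],[0,0,0],[0,0,0]], "turn": [0.0159,0.0159,0,0]}}

```text
t: 18.05
eef_pos: [454.6, -138.3, 48.4]
tcp_rot: [1.591, 1.567, -0.373]
ft_force: [7.5, 1.6, -1.4]
opening: 0.004
```

Call:
{"fn": "carry_out", "kwargs": {"grip": [1,1,1,1,1], "linear": [[0,-0.007,0.0016],[0,-0.007,0.0016],[0,-0.007,0.0016],[0,-0.007,0.0016],[0,0,0]], "turn": [0.0159,0.0159,0.0159,0.0159,0]}}

```text
t: 18.55
eef_pos: [440.9, -135.1, 48.4]
tcp_rot: [1.75, 1.566, -0.416]
ft_force: [7.8, -0.4, -1.0]
opening: 0.004
```

Run:
```python
from wr import *
rows([wp(.9,t,18) for t in(.3,.35,.4)])
i=cams.camera_info("wrist");im=cams.read_camera("wrist");np.save("w6.npy",i["view"])
s=cams.read_camera("scene")
cv2.imwrite("pics/w6.png",np.hstack([im[0:300,80:480],cv2.resize(s[150:250,170:270],(300,300),interpolation=cv2.INTER_CUBIC)]))
```

```text
at [ 440.9 -135.1   48.4] yaw -34.1 F [ 7.8 -0.4 -1. ] t 18.55
[[-0.0, -0.004, 0.0014], [-0.0, -0.007, 0.0016], [-0.0, -0.007, 0.0016]] [np.float64(-0.0003), np.float64(0.0159), np.float64(0.0159)]
```

View pics/w6.png

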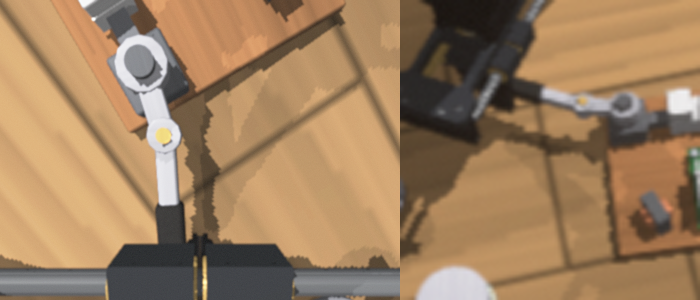

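The joint is visibly bent: bolt at (139,60), pivot at (164,135), handle at (171,230) in the crop.

Run:
```python
from wr import *
i=cams.camera_info("wrist");i["view"]=np.load("w6.npy")
b,p,h,h2=[unproj(i,q,z)[:2] for q,z in(((219,62),60),((244,135),50),((251,232),50),((247,190),50))]
ang=lambda d:np.arctan2(d[1],d[0]);z=np.radians(50)+.0919
print(b,p,h,"bolt(B-p)",-(ang(p-B)+z),-(ang(p-b)+z),"total",-(ang(h-p)+z),-(ang(h2-p)+z))
```

```text
[474.60859223 -36.57984178] [464.48703027 -68.01841965] [ 437.3765894  -112.32341281] bolt(B-p) 0.8500910386320475 0.9176999691163694 total 1.155358823599976 1.1735406645668485
```

Call:
{"fn": "carry_out", "kwargs": {"grip": [1,1,1,1], "linear": [[0,-0.006,0.0016],[0,-0.006,0.0016],[0,0,0],[0,0,0]], "turn": [0.014,0.014,0,0]}}

```text
t: 19.05
eef_pos: [435.2, -133.1, 48.4]
tcp_rot: [1.831, 1.566, -0.421]
ft_force: [7.8, -0.5, -2.2]
opening: 0.006
```

Call:
{"fn": "carry_out", "kwargs": {"grip": [1,1,1,1,1], "linear": [[0,0.02,0],[0,0.04,0],[-0.06,0,0],[-0.1,0,0],[-0.1,0,0]], "turn": [0,0,0,0,0]}}

```text
t: 19.55
eef_pos: [456.0, -151.2, 179.2]
tcp_rot: [-1.298, 1.568, 2.733]
ft_force: [0.3, -0.6, -0.7]
opening: 0.008
```

Run:
```python
from h import *
for _ in range(3): i=cams.camera_info("wrist");im=cams.read_camera("wrist")
np.save("w7.npy",i["view"]);s=cams.read_camera("scene");print(env.state()["eef_pos"],env.state()["ft_force"])
cv2.imwrite("pics/w7.png",np.vstack([np.hstack([im[0:280,80:480],cv2.resize(s[150:250,170:310],(392,280),interpolation=cv2.INTER_CUBIC)]),cv2.resize(s[130:250,270:590],(792,320))]))
```

```text
[ 456.58277258 -151.37516838  178.91941823] [-0.71630888 -0.07874718 -0.16780929]
```

View pics/w7.png

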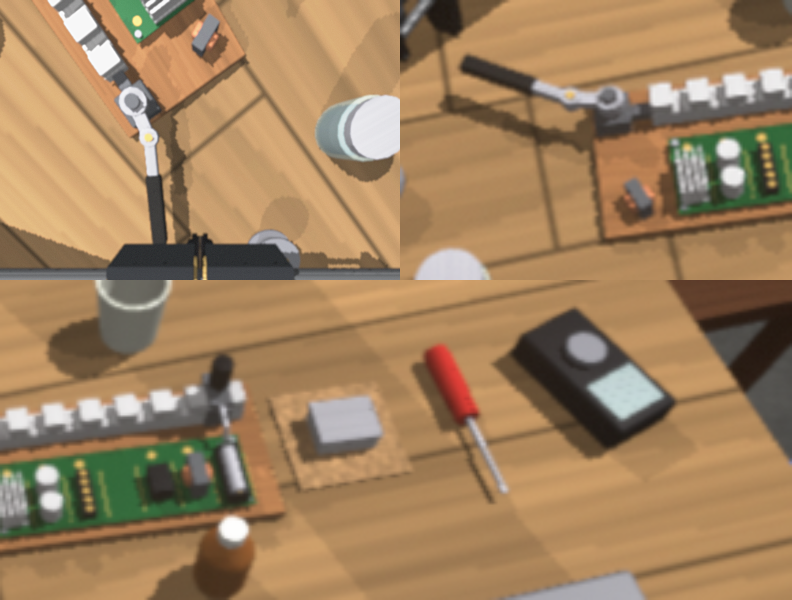

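The arm is clear. The wrench is bent at its joint (crop: bolt (133,100), pivot (148,139), handle (160,240)), the probe is at the cell and the tin is on the mat. One last numeric check of the bend before handing in.

Run:
```python
from wr import *
i=cams.camera_info("wrist");i["view"]=np.load("w7.npy");S=cams.camera_info("scene")
ang=lambda d:np.arctan2(d[1],d[0]);z=np.radians(50)+.0919
p,h=[unproj(i,q,50)[:2] for q in((228,139),(239,240))]
print("bolt",-(ang(p-B)+z),"total wrist",-(ang(h-p)+z))
g=lambda u,v:(170+(u-400)/2.8,150+v/2.8)
p,h=[unproj(S,g(*q),50)[:2] for q in((569,97),(466,64))]
print("scene: bolt",-(ang(p-B)+z),"total",-(ang(h-p)+z))
```

```text
bolt 0.8684868615662116 total wrist 1.217230381782833
scene: bolt 0.7260089124631568 total 1.204093988323191
```

```bash
python3 -c "
from cell import env
print(env.job_done(), env.state()['t'])"
```

```text
the job is handed in; nothing more can be done
the job is handed in; nothing more can be done
```

I carried out all three steps in order and handed the job in at about 20 s of the 64 s allowed. The simulator gives no verdict, so these results are from my own last checks.

- **Tin:** it was gripped on its 48 mm sides and released on the cork mat at about (546, 347) mm, my measured mat centre. The pictures show it flat on the mat, lid up and near the centre.
- **Probe slide:** the battery holder is opposite the +102 mm notch, so I lifted the knob 18 mm, moved it 102 mm and lowered it there. The tool stopped at the same height as at the start (72.9 against 73.0 mm). The side view puts the knob's top within 1 pixel of its expected home position. Lowering it gave a brief 31 N reading at the wrist, under the limit.
- **Wrench:** I pushed the handle clockwise with the shut fingers until the joint broke over, at about 8 N, then backed off. The wrist view gives a total turn of 1.22 rad and the scene view 1.20. With the bolt at its 0.9 stop, that leaves the joint bent about 0.31 rad, inside the 0.15 to 0.6 window.
- **A disagreement:** read alone from the pivot's position, the bolt came out at 0.87 rad (wrist) and 0.73 rad (scene). The 35 mm lever is too short for that reading to be precise. I relied on the joint bending, which it does only once the bolt is tight.
- **Bystanders:** those visible in the last pictures looked undisturbed. I did not measure their positions. The arm was left clear of everything.

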